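# Hold a stuck spice jar in the ratchet clamp

### The arm

A 7-joint arm with a two-finger parallel gripper is mounted at the origin on a cart in front of the work surface, level with it; the furniture and walls round the work are solid. World frame = base frame: x ahead of the robot, y to its left, z up, the work surface at z = 0. Lengths are in m, angles in rad, forces in N, time in s.
With the tool pointing down it reaches from about 0.4 to 0.85 m from the base axis. Payload 6.9 kg.
Tool frame: the origin (TCP) lies at the very end of the fingers, on their centre line; the grasp point (between the pads) lies 19 mm behind it; z points along the fingers, y is the line along which they close (so a half turn about z gives the same grasp; the last joint's range is limited). The gripper opens to 85 mm and grips with 20 to 120 N. Pads are 22 mm wide; open, the fingers measure 114 mm over their backs; the gripper's body (76 mm by 85 mm) begins 54 mm behind the grasp point. The pads swing forward as they close: fully open they stand 13 mm farther back than shut.
Start: joints at [-0.997, 0.507, -0.238, 1.5, 0.126, 1.149, -0.155], TCP at [0.282, 0.558, 0.231] pointing down, gripper open.
Joint ranges: [-3.08, 3.08], [-0.24, 2.05], [-1.43, 1.35], [0, 2.5], [-1.52, 4.66], [0.17, 1.96], [-2.89, 2.89]. Speed limits (rad/s): [2.39, 2.39, 3.14, 3.14, 3.14, 3.14, 3.14].

### API

Orientations are given as a unit quaternion [w, x, y, z].
In Python, from station import ctrl gives the robot as it stands. Calls block until the motion is done:
- ctrl.movep(position, orientation): joint-space move of the TCP to a pose.
- ctrl.movel(position, frame=None, max_speed=0.15): straight line of the TCP; frame=None keeps the orientation; max_speed is the mean speed in m/s.
- ctrl.set_joints(angles): joint-space move.
- ctrl.ungrasp() and ctrl.close_gripper(force=None): open the fingers fully, or close them until they stop; force is the grip in N (None keeps the last).
- ctrl.pause(seconds).
- ctrl.ik(position, orientation): joint angles nearest the present ones, or None.
- ctrl.get_state(): the state.
- ctrl.grab_frame(name): name is "scene" or "top" or "wrist"; returns the picture (480x640x3 uint8, blue, green, red); there is no depth.
- ctrl.camera_info(name): a dict with "mtx" (3x3 intrinsics, pixels), "R" (3x3) and "t" (3): a world point X has camera coordinates R X + t; the wrist camera has in their place "hand_eye" (4x4, takes a point from camera to tool coordinates, whose origin is the TCP and whose axes are the flange's). Camera axes: x right, y down, z forward; pixel columns grow to the right and rows downward; lengths in m; the calibration is good to about 2 mm. A picture is of the moment at which its call begins: read the wrist's pose just before it. camera_info takes no time and is no camera call.
A pose or a line that the arm cannot do raises ctrl.Unreachable and nothing moves.
- ctrl.close_job(): hands the job in; it is judged then, once.
The state is a dict: "time": time; "qpos": joint angles; "qd": joint speeds; "tau": joint torques, N m; "tcp_pos": TCP position; "eef_rot": TCP orientation; "contact_force": force on the tool from outside, world axes, zero at the start; "wrist_torque": the same for the moment, N m; "width": finger opening in m; "gripper_force": force on a finger pad.
Only numpy, scipy, OpenCV 4.12 (cv2) and the standard library are available. Lean on these libraries where they do the work, as an engineer would, in place of code of your own. Each camera call takes 0.05 s, during which the arm holds its last target. There are 200 camera calls.

### The job

The yellow lid of the glass spice jar is stuck and I want both hands free to twist it: stand the jar upright on the yellow spot of the red bar clamp, in front of its V jaw, and let go of it, then pump the clamp's orange trigger against its black handle, again and again, until the sprung pad has closed on the jar and grips it, without pumping on so far that the glass is crushed. Finish while holding the trigger squeezed, with the pad gripping the jar. Move the jaw only with the trigger, and leave the other things on the worktop where they are.

Things in the scene. Friction and masses are not known exactly. Their poses are not given: they have to be found in the camera images.
- spice_jar: round glass spice jar with a yellow lid, 44 mm in diameter (42 mm at the glass), 100 mm tall, about 0.15 kg, standing upright on the worktop at the start. Origin: centre of its underside, z up.
- clamp: red one-hand ratchet bar clamp fixed on the worktop; grey base plate 80 mm (x) by 250 mm (y), 12 mm thick; bar along its y axis. Origin: on the worktop under its middle. From -y to +y: fixed red V jaw (68 mm tall), yellow spot, sprung pad, sliding red jaw (84 mm tall), housing (98 mm tall) with upright black handle, orange trigger; the bar sticks out beyond, 74 mm above the worktop.
- clamp_seat (a point): centre of the yellow spot on the base plate, 12 mm above the worktop: the jar's underside belongs here. A jar here has 5 mm of play to the V jaw on its -y side (clamp's axes); along the clamp's x both sides are free for fingers; on its +y side it has at the start 20 to 41 mm to the pad. The pad later slides it home against the V.
- clamp_grip (a point): 127 mm above the worktop, midway between handle and fully squeezed trigger (24 mm over the outsides then). Fingers close here along the clamp's y: the trigger's outer face, when released, is 34 mm on the +y side, the handle's 12 mm on the -y side. Open to 72 mm or more to let the trigger spring back fully. Paddles are 32 mm wide in x, 10 mm thick, with tops 150 mm above the worktop.
- clamp_trigger (a joint): trigger angle: 0 released (springs back by itself), 0.195 rad squeezed to its stop. It takes 4 to 20 N at the paddle; at the stop any more grip goes into the stop, not into the jar. The ratchet has 4 mm teeth: a full pump moves the free jaw 8 mm, and about 4 to 8 mm more once the pad presses the jar.
- clamp_jaw (a joint): travel of the sliding jaw towards the jar (clamp's -y), 0 fully open to 0.065 m; starts between 0 and 0.02 and ratchets forward only.
- clamp_pad (a joint): how far the sprung pad is pressed back into the sliding jaw: 0 relaxed to 0.022 m. It stays near 0 until the jar stands firm between pad and V, then presses it with 1.4 N per mm. The jar is gripped from 3 N (2.2 mm); the glass breaks above 20 N (14 mm): once it is past 3 mm with the trigger squeezed, do not pump again.
- pad_face (a point): centre of the pad's dark rubber face (32 mm wide, from 20 to 70 mm above the worktop), which meets the jar; 62 mm in +y from clamp_seat with jaw and pad at 0.
- mug: white mug, 87 mm tall, a bystander. Origin: centre of its underside.
- lemon: yellow lemon, 70 x 52 x 51 mm, a bystander. Origin: centre of its underside.
- spice_green: spice jar with a white and green lid, 40 mm in diameter, 101 mm tall, a bystander. Origin: centre of its underside.
- tumbler: clear drinking glass, 78 mm in diameter, 87 mm tall, a bystander. Origin: centre of its underside.
- garlic: garlic bulb, 60 mm, a bystander. Origin: centre of its underside.

How it is judged:
By the outcome, as a careful person would: the job done as asked, in the order asked, and still so for the second after the job is handed in, while the arm keeps its last pose, push and grip.
It also fails if it takes over 54 s, if anything falls off the work surface, if the arm or the gripper's body presses on something with over 40 N, if the wrist force passes 120 N, or if a joint passes its speed limit or range.

## Working session

There is one attempt and no reset: what is moved stays moved. The work goes in short steps, each a Python script; the robot and the scene stay as the last script left them, time stands still between calls to the robot, and variables do not carry over. Pictures are saved under pics/ and viewed, at most 10 in all, crops included, and the job is handed in when it is done.

```bash
mkdir -p pics; ls; python3 - <<'E'
from station import ctrl
import cv2
for n in("scene","top"):
    cv2.imwrite(f"pics/{n}0.png",ctrl.grab_frame(n)); c=ctrl.camera_info(n); print(n,c)
s=ctrl.get_state(); print(s["time"],s["eef_rot"],s["width"],s["tcp_pos"])
E
```

```text
pics
station.py
scene {'mtx': array([[501.11042304,   0.        , 321.48497745],
       [  0.        , 501.11042304, 233.01651034],
       [  0.        ,   0.        ,   1.        ]]), 'R': array([[ 0.87957306, -0.4753244 , -0.02044347],
       [-0.35505145, -0.62719635, -0.69322666],
       [ 0.31668548,  0.61700199, -0.72042963]]), 't': array([-0.58884892,  0.19483408,  0.97280493])}
top {'mtx': array([[588.94069357,   0.        , 322.98460849],
       [  0.        , 588.94069357, 236.21168652],
       [  0.        ,   0.        ,   1.        ]]), 'R': array([[-0.00548315, -0.99997989, -0.00318742],
       [-0.99137666,  0.00585325, -0.13091243],
       [ 0.13092845,  0.00244212, -0.99138881]]), 't': array([-0.17661246,  0.61695247,  1.39803336])}
0.1 [-1.77883058e-04  2.32265767e-01  9.72652038e-01 -7.70695022e-04] 0.08567625308224223 [0.2822518  0.55714694 0.23051951]
```

View pics/top0.png

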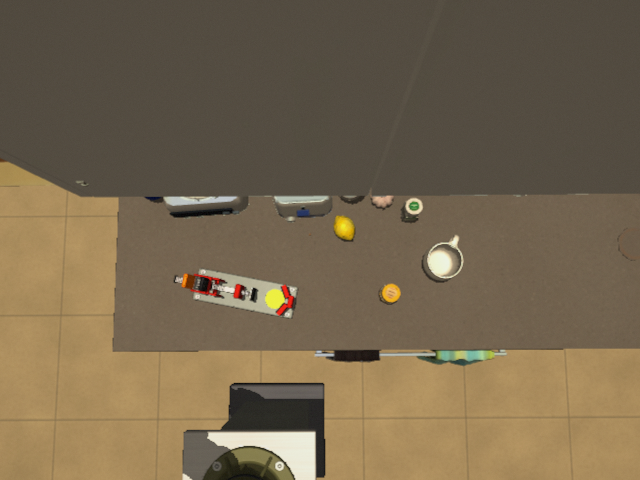

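View pics/scene0.png

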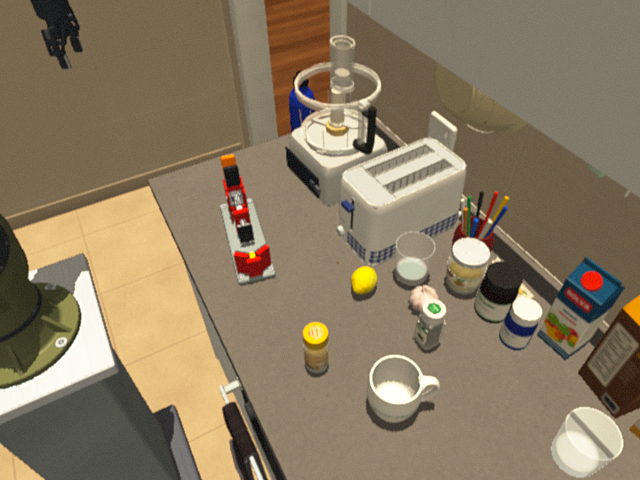

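The top view shows the clamp at about (240,293), with its V jaw on the right and its trigger on the left. The yellow-lid jar is at (391,294), with the mug, green jar, garlic and lemon beyond it. I'll enlarge crops to measure.

```bash
python3 - <<'E'
import cv2
a=cv2.imread("pics/top0.png")[258:330,165:315]; cv2.imwrite("pics/c1.png",cv2.resize(a,None,fx=5,fy=5,interpolation=cv2.INTER_CUBIC))
E
cat > h.py <<'E'
import numpy as np
from station import ctrl
def ray(name,u,v,z):
    c=ctrl.camera_info(name);R,t=c["R"],c["t"]
    d=R.T@np.linalg.solve(c["mtx"],[u,v,1]);o=-R.T@t
    return o+d*(z-o[2])/d[2]
def proj(name,X):
    c=ctrl.camera_info(name);p=c["mtx"]@(c["R"]@np.array(X)+c["t"]);return p[:2]/p[2]
E
python3 - <<'E'
from h import *
import cv2
im=ctrl.grab_frame("top")
hsv=cv2.cvtColor(im,cv2.COLOR_BGR2HSV)
m=cv2.inRange(hsv,(12,120,100),(35,255,255))
m[:265]=0;m[340:]=0
n,l,s,c=cv2.connectedComponentsWithStats(m)
for i in range(1,n):
    if s[i][4]>40 : print(s[i],c[i],ray("top",*c[i],0.1),ray("top",*c[i],0.012))
E
```

```text
[181 273  13  16 118] [186.40677966 280.91525424] [0.50538029 0.13694193 0.1       ] [0.51038891 0.15759098 0.012     ]
[379 283  22  20 302] [390.51324503 292.59271523] [ 0.47576809 -0.3355279   0.1       ] [ 0.47886933 -0.34531173  0.012     ]
[265 289  20  20 301] [274.5282392  298.49501661] [ 0.46369661 -0.06762418  0.1       ] [ 0.46602029 -0.0601517   0.012     ]
```

View pics/c1.png

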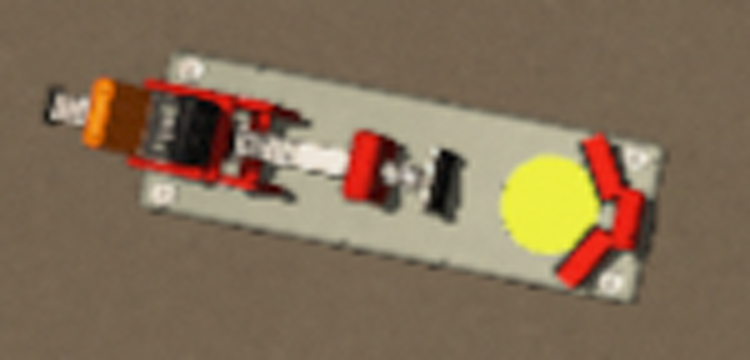

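The crop shows plate corners at about (175,55), (663,150), (635,300) and (143,207). The yellow spot is at (548,204), handle top (192,130), trigger top (100,113) and pad face (440,182).

```bash
python3 - <<'E'
from h import *
f=lambda x,y,z: ray("top",165+(x+.5)/5-.5,258+(y+.5)/5-.5,z)
P=[f(*p,.012)[:2] for p in((175,55),(663,150),(635,300),(143,207))]
P=np.array(P);o=P.mean(0);d=(P[0]+P[3]-P[1]-P[2])/2;print(P,"o",o,"len",np.linalg.norm(d),"w",np.linalg.norm((P[0]+P[1]-P[2]-P[3])/2))
d/=np.linalg.norm(d);ex=np.array([d[1],-d[0]]);print("ydir",d,np.degrees(np.arctan2(-d[0],d[1])))
L=lambda q:(ex@(q[:2]-o),d@(q[:2]-o))
for n,p,z in(("spot",(548,204),.012),("handle",(192,130),.15),("trig outer",(86,112),.15),("trig inner",(113,112),.15),("handleR",(218,132),.15),("handleL",(165,125),.15),("pad",(430,180),.07),("Vmid",(615,218),.068)): print(n,L(f(*p,z)),f(*p,z))
E
```

```text
[[ 0.54064017  0.12568064]
 [ 0.49240087 -0.11585587]
 [ 0.41929083 -0.1021725 ]
 [ 0.4658984   0.13977749]] o [0.47955757 0.01185744] len 0.2463509310575462 w 0.07521951128984272
ydir [0.19250359 0.98129627] -11.09892715903155
spot (np.float64(0.0006547252487166186), np.float64(-0.07242989130492127)) [ 0.46625703 -0.05934378  0.012     ]
handle (np.float64(0.0018106864111500452), np.float64(0.07794623721515354)) [0.49633932 0.08799723 0.15      ]
trig outer (np.float64(0.0007953820766518245), np.float64(0.1262160404962574)) [0.50463511 0.13555966 0.15      ]
trig inner (np.float64(0.0030522915183164336), np.float64(0.11435603870065189)) [0.50456672 0.12348702 0.15      ]
handleR (np.float64(0.0031110003701056554), np.float64(0.0663482073971095)) [0.49538265 0.07636581 0.15      ]
handleL (np.float64(0.0017330414584320053), np.float64(0.09027269211354517)) [0.49863601 0.10010808 0.15      ]
pad (np.float64(0.0007245801192884639), np.float64(-0.020590394919662025)) [ 0.47630487 -0.00848732  0.07      ]
Vmid (np.float64(-0.0004118241242208921), np.float64(-0.10979799890192397)) [ 0.45801694 -0.09580765  0.068     ]
```

```bash
cat >> h.py <<'E'
from scipy.spatial.transform import Rotation as Ro
import cv2
d=np.array([.1925,.9813,0]);ex=np.array([.9813,-.1925,0]);zz=np.array([0,0,-1.])
def quat(y):
    q=Ro.from_matrix(np.column_stack([np.cross(y,zz),y,zz])).as_quat();return q[[3,0,1,2]]
def shot(f):
    s=ctrl.get_state();im=ctrl.grab_frame("wrist");cv2.imwrite(f"pics/{f}.png",im)
    np.savez(f"pics/{f}.npz",p=s["tcp_pos"],q=s["eef_rot"]);return im
def wray(f,u,v,z):
    a=np.load(f"pics/{f}.npz");c=ctrl.camera_info("wrist");H=c["hand_eye"]
    R=Ro.from_quat(a["q"][[1,2,3,0]]).as_matrix()
    D=R@H[:3,:3]@np.linalg.solve(c["mtx"],[u,v,1]);o=a["p"]+R@H[:3,3]
    return o+D*(z-o[2])/D[2]
E
python3 - <<'E'
from h import *
print(ctrl.camera_info("wrist"))
for y in (d,-d,ex,-ex):
  for p in ([.494,.10,.30],[.4785,-.336,.2],[.466,-.06,.2]): 
    j=ctrl.ik(p,quat(y));print(p,None if j is None else np.round(j,2))
t=ctrl.get_state()["time"]
ctrl.movep([.494,.06,.32],quat(d)); print(ctrl.get_state()["time"]-t); shot("w1")
E
```

```text
{'mtx': array([[344.69679933,   0.        , 321.8061568 ],
       [  0.        , 344.69679933, 237.4189537 ],
       [  0.        ,   0.        ,   1.        ]]), 'hand_eye': array([[ 7.27862681e-04, -9.59350111e-01, -2.82217710e-01,
         7.08679259e-02],
       [ 9.99997270e-01,  1.32490996e-03, -1.92472620e-03,
         1.16426033e-03],
       [ 2.22039935e-03, -2.82215538e-01,  9.59348456e-01,
        -1.43111840e-01],
       [ 0.00000000e+00,  0.00000000e+00,  0.00000000e+00,
         1.00000000e+00]])}
[0.494, 0.1, 0.3] [-0.16  0.26 -0.11  1.69  0.03  1.19  1.09]
[0.4785, -0.336, 0.2] [ 0.31  0.5   0.41  1.66 -0.22  1.03  2.17]
[0.466, -0.06, 0.2] [ 0.05  0.3   0.04  1.94 -0.01  0.9   1.47]
[0.494, 0.1, 0.3] [-0.64  0.29  0.54  1.7  -0.16  1.19 -1.83]
[0.4785, -0.336, 0.2] [-0.02  0.68  1.06  1.67 -0.63  1.18 -0.57]
[0.466, -0.06, 0.2] [-0.39  0.35  0.63  1.95 -0.26  0.92 -1.39]
[0.494, 0.1, 0.3] [-0.42  0.27  0.23  1.7  -0.06  1.19 -0.37]
[0.4785, -0.336, 0.2] [ 0.07  0.59  0.83  1.67 -0.48  1.1   0.85]
[0.466, -0.06, 0.2] [-0.16  0.31  0.31  1.95 -0.12  0.9   0.02]
[0.494, 0.1, 0.3] [ 0.13  0.29 -0.51  1.69  0.15  1.2   2.53]
[0.4785, -0.336, 0.2] [-0.05  0.72  1.15  1.67 -0.7   1.22 -2.08]
[0.466, -0.06, 0.2] [ 0.35  0.31 -0.36  1.94  0.14  0.91  2.87]
1.975
```

View pics/w1.png

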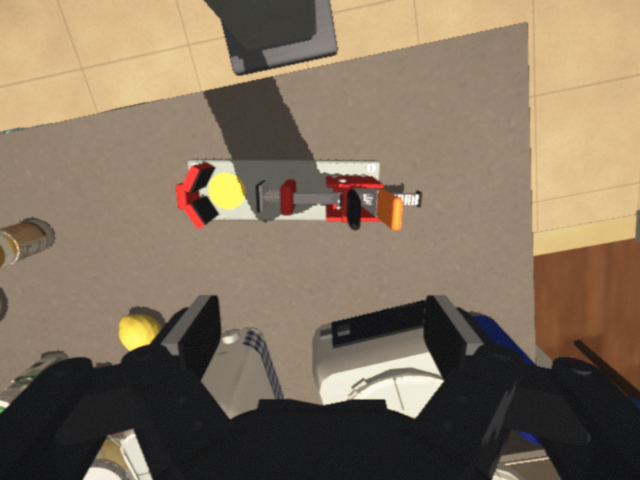

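The wrist view shows the clamp lying straight along the image: V at (190,195), spot (226,190), pad (262,198), handle (355,210), trigger (390,210). I'll enlarge that area.

```bash
python3 - <<'E'
import cv2
a=cv2.imread("pics/w1.png")[150:240,170:430]; cv2.imwrite("pics/c2.png",cv2.resize(a,None,fx=3,fy=3,interpolation=cv2.INTER_CUBIC))
E
```

```text
(no output)
```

View pics/c2.png

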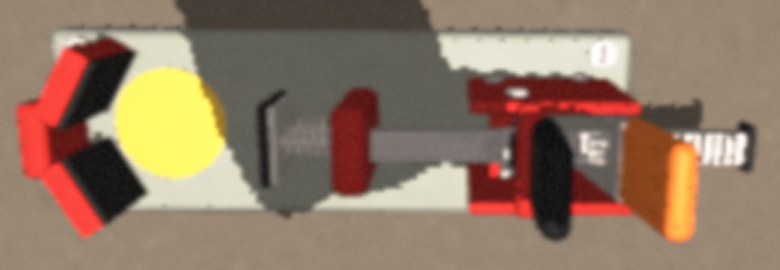

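```bash
python3 - <<'E'
from h import *
f=lambda x,y,z: wray("w1",170+(x+.5)/3-.5,150+(y+.5)/3-.5,z)
o=np.array([.4796,.0119,0])
for n,x,y,z in(("spot",170,122,.012),("c1",53,30,.012),("c2",628,33,.012),("c3",630,212,.012),("bot mid",300,211,.012),("top mid",300,33,.012),("handle+y",572,180,.15),("handle -y",545,180,.15),("h top",553,118,.15),("h bot",553,238,.15),("tr out",698,190,.15),("tr in",668,190,.15),("tr top",683,137,.15),("trbot",683,240,.15),("pad",262,140,.07)):
  q=f(x,y,z);r=q-o;print(n,np.round(q,4),"local",np.round([ex@r,d@r],4))
E
```

```text
spot [ 0.4676 -0.0614  0.012 ] local [ 0.0023 -0.0742]
c1 [ 0.4201 -0.0999  0.012 ] local [-0.0369 -0.1212]
c2 [0.4679 0.1407 0.012 ] local [-0.0362  0.1241]
c3 [0.5458 0.1302 0.012 ] local [0.0422 0.1288]
bot mid [ 0.5173 -0.0148  0.012 ] local [ 0.0421 -0.019 ]
top mid [0.4413 0.0033 0.012 ] local [-0.0359 -0.0158]
handle+y [0.4954 0.0973 0.15  ] local [-0.001   0.0869]
handle -y [0.4938 0.0892 0.15  ] local [-0.0009  0.0786]
h top [0.4754 0.0947 0.15  ] local [-0.0201  0.0805]
h bot [0.5125 0.0886 0.15  ] local [0.0175 0.0816]
tr out [0.5059 0.135  0.15  ] local [0.0021 0.1259]
tr in [0.5041 0.1259 0.15  ] local [0.0021 0.1166]
tr top [0.4886 0.1326 0.15  ] local [-0.0144  0.1202]
trbot [0.5209 0.1284 0.15  ] local [0.0181 0.1223]
pad [ 0.4755 -0.011   0.07  ] local [ 0.0003 -0.0233]
```

```bash
python3 - <<'E'
from h import *
ctrl.movep([.476,-.336,.20],quat(ex)); shot("w2");print(ctrl.get_state()["time"])
E
```

```text
3.7583
```

View pics/w2.png

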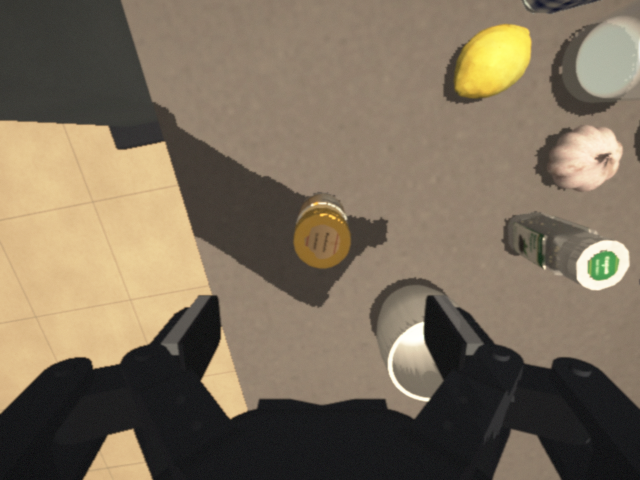

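The wrist view shows the jar's lid ellipse centred at (322,238). The mug's rim is close to the right finger, at about (388,365), so I'll check that clearance before descending.

```bash
python3 - <<'E'
from h import *
o=np.array([.4758,-.3355,0])
j=wray("w2",322,238,.1);print(j, "top px", [ray("top",390.5,293,.1)])
for n,u,v,z in(("lidL",294,238,.1),("lidR",350,238,.1),("lidT",322,208,.1),("lidB",322,268,.1),("mug L",387,360,.087),("mug front",425,320,.087),("mug B",420,400,.087)):
  q=wray("w2",u,v,z);r=q-j;print(n,np.round(q,4),"local",np.round([ex@r,d@r],4))
m=ray("top",443,261,.087);r=m-j;print("mug top cam",m,[ex@r,d@r])
E
```

```text
[ 0.47843652 -0.33451944  0.1       ] top px [array([ 0.47483135, -0.33547813,  0.1       ])]
lidL [ 0.4582 -0.3306  0.1   ] local [-0.0206 -0.0001]
lidR [ 0.4987 -0.3384  0.1   ] local [0.0206 0.0001]
lidT [ 0.4827 -0.3124  0.1   ] local [-0.0001  0.0225]
lidB [ 0.474  -0.3578  0.1   ] local [ 0.0001 -0.0237]
mug L [ 0.5123 -0.4573  0.087 ] local [ 0.0568 -0.1139]
mug front [ 0.5487 -0.4247  0.087 ] local [ 0.0863 -0.0749]
mug B [ 0.5358 -0.5045  0.087 ] local [ 0.089  -0.1558]
mug top cam [ 0.54940594 -0.46165778  0.087     ] [np.float64(0.09411642153780406), np.float64(-0.11109923724117864)]
```

```bash
python3 - <<'E'
from h import *
S=ctrl.get_state
j=np.array([.4772,-.335]); seat=np.array([.4670,-.0603])+.002*d[:2]
ctrl.movep([*j,.115],quat(ex)); ctrl.movel([*j,.066],max_speed=.1)
ctrl.close_gripper(40); s=S();print(s["width"],s["gripper_force"],s["tcp_pos"],s["contact_force"],s["time"])
ctrl.movel([*j,.19],max_speed=.2)
ctrl.movel([*seat,.19],max_speed=.2)
ctrl.movel([*seat,.10],max_speed=.15);s=S();print(s["width"],s["tcp_pos"],s["contact_force"],s["time"])
cv2.imwrite("pics/s1.png",ctrl.grab_frame("scene")[140:300,170:330].repeat(4,0).repeat(4,1)[:600])
E
```

```text
0.041985266197985115 40.210844152607024 [ 0.47736612 -0.33519556  0.06664177] [-1.75440316  0.51951983  6.16044611] 5.3083
0.04172417484906529 [ 0.46778463 -0.05889008  0.10044926] [-0.31489538 -0.07747136 -1.72921692] 8.3583
```

View pics/s1.png

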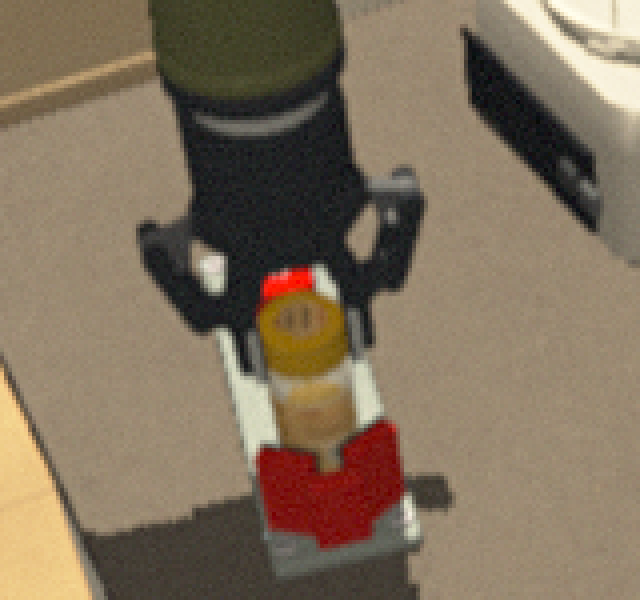

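The scene crop shows the jar held upright at the glass, just behind the V and over the seat. I'll set it down, release and move over the trigger.

```bash
python3 - <<'E'
from h import *
S=ctrl.get_state
seat=np.array([.4670,-.0603])+.002*d[:2]
ctrl.movel([*seat,.079],max_speed=.06);s=S();print(s["tcp_pos"],s["contact_force"])
ctrl.ungrasp();s=S();print(s["width"],s["contact_force"])
ctrl.movel([*seat,.22],max_speed=.15)
g=np.array([.4981,.0984])+.002*d[:2]
ctrl.movep([*g,.22],quat(d)); im=shot("w3"); print(S()["time"])
cv2.imwrite("pics/c3.png",cv2.resize(im[100:330,60:460],None,fx=2,fy=2))
E
```

```text
[ 0.46711585 -0.05828633  0.07847675] [ 0.57406129 -0.51796199 -1.36664333]
0.08543866598601377 [-1.05146271  0.09522033  0.26392183]
11.5583
```

View pics/c3.png

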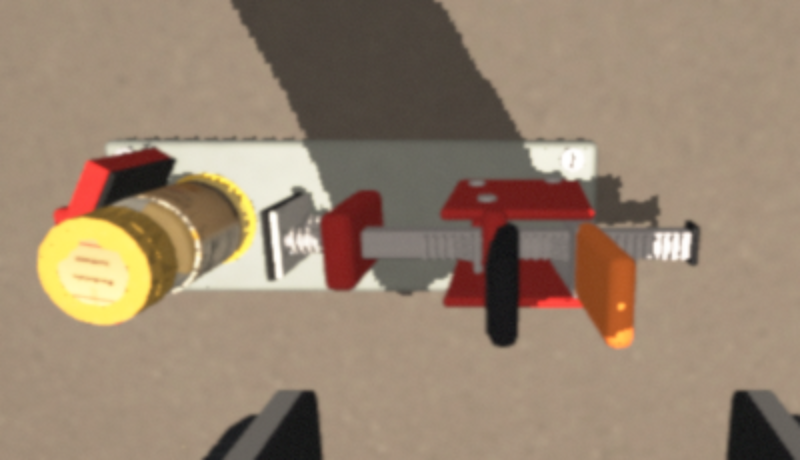

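The jar stands upright on the spot. The handle top spans crop x 487–518, the trigger's outer edge is at 634 and the lid centre at (95,268). I'll check the grip point with these.

```bash
python3 - <<'E'
from h import *
f=lambda x,y,z: wray("w3",60+(x+.5)/2-.5,100+(y+.5)/2-.5,z)
o=np.array([.4796,.0119,0])
for n,x,y,z in(("lid",95,268,.112),("h-",487,285,.15),("h+",518,285,.15),("htop",503,226,.15),("hbot",503,345,.15),("trig out",635,290,.15),("trtop",618,250,.15),("trbot",621,346,.15),("pad",265,235,.045),("c2",596,142,.012)):
  q=f(x,y,z);r=q-o;print(n,np.round(q,4),"local",np.round([ex@r,d@r],4))
E
```

```text
lid [ 0.4668 -0.0596  0.112 ] local [ 0.0012 -0.0726]
h- [0.4911 0.089  0.15  ] local [-0.0035  0.0779]
h+ [0.4931 0.0989 0.15  ] local [-0.0035  0.0879]
htop [0.4731 0.0981 0.15  ] local [-0.0229  0.0833]
hbot [0.5125 0.0899 0.15  ] local [0.0173 0.0828]
trig out [0.5021 0.1356 0.15  ] local [-0.0018  0.1257]
trtop [0.4878 0.1323 0.15  ] local [-0.0151  0.1198]
trbot [0.5204 0.1281 0.15  ] local [0.0177 0.1219]
pad [ 0.4771 -0.0211  0.045 ] local [ 0.0039 -0.0329]
c2 [0.4685 0.1421 0.012 ] local [-0.036   0.1256]
```

The grip point comes out at local y ≈ 0.089, and the jar is on the seat. I'll descend, do the first pump, and compare before and after.

```bash
python3 - <<'E'
from h import *
S=ctrl.get_state
g=np.array([.4978,.0993])
ctrl.movel([*(g+.002*d[:2]),.108],max_speed=.12)
ctrl.movel([*g,.108],max_speed=.1)
a=shot("p0");s=S();print(s["tcp_pos"],s["contact_force"],s["time"])
ctrl.close_gripper(45); s=S();print(s["width"],s["gripper_force"],s["tcp_pos"],s["contact_force"],s["wrist_torque"],s["time"])
b=shot("p1")
cv2.imwrite("pics/c4.png",cv2.resize(np.vstack([a[100:400],b[100:400]]),None,fx=1,fy=1))
E
```

```text
[0.49801444 0.09921946 0.10841859] [-0.2671344  -0.23813925  0.25568298] 12.9417
0.023407207548393212 50.88728691916913 [0.49877252 0.09922791 0.10953983] [-2.58300147 -2.87241647 13.51327634] [ 0.93169428  0.30019446 -0.0682205 ] 13.5333
```

View pics/c4.png

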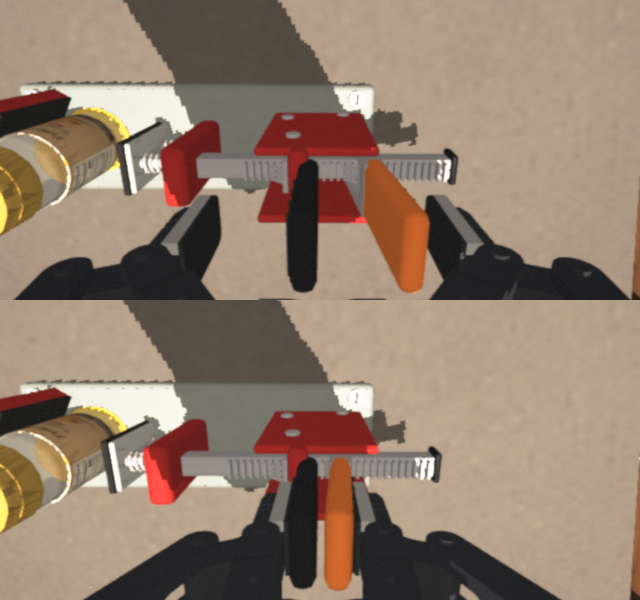

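The stacked picture shows a clean pump. The bar end moved from x=457 to 440 and the pad from 122 to 106, about 8 mm, and the trigger is squeezed to 23 mm. I'll continue with numeric tracking.

```bash
cat >> h.py <<'E'
def track(prev,cur,x,y,w,h):
    T=prev[y:y+h,x:x+w];S=cur[y-2:y+h+3,max(0,x-30):x+w+6]
    r=cv2.matchTemplate(S,T,cv2.TM_CCOEFF_NORMED);_,v,_,l=cv2.minMaxLoc(r)
    k=r[l[1]];i=l[0];off=0
    if 0<i<len(k)-1: off=(k[i-1]-k[i+1])/(2*(k[i-1]-2*k[i]+k[i+1]))
    return max(0,x-30)+i+off-x,v
def report(a,b,bx,px,jx):
    r=[track(a,b,int(round(bx)),243,32,48),track(a,b,int(round(px)),226,22,70),track(a,b,int(round(jx)),240,46,70)]
    print("bar %.1f (%.2f) pad %.1f (%.2f) jaw %.1f (%.2f)"%sum(r,()));return bx+r[0][0],px+r[1][0],jx+r[2][0]
E
python3 - <<'E'
from h import *
S=ctrl.get_state
a=cv2.imread("pics/p0.png");b=cv2.imread("pics/p1.png")
st=report(a,b,430,116,160);print(st)
for k in (2,3,4):
    ctrl.ungrasp();ctrl.pause(.25);w=S()["width"];u=shot(f"r{k}");ctrl.close_gripper(45);c=shot(f"p{k}")
    s=S();st=report(b,c,*st);b=c;print(k,w,s["width"],s["tcp_pos"],s["contact_force"],s["time"],st)
E
```

```text
bar -16.4 (0.86) pad -15.2 (0.80) jaw -15.6 (0.77)
(np.float32(413.5689), np.float32(100.813095), np.float32(144.37823))
bar -13.5 (0.78) pad -13.8 (0.90) jaw -14.3 (0.86)
2 0.0855645799963241 0.023717486819952706 [0.49894322 0.09919222 0.10967909] [-3.29162432 -3.18914779 15.74048167] 15.15 (np.float32(400.0881), np.float32(87.06006), np.float32(130.10667))
bar -14.3 (0.83) pad -14.1 (0.94) jaw -14.2 (0.96)
3 0.08567434963358173 0.02361585073465283 [0.4989387  0.09921516 0.10969416] [-3.2036198  -3.06458114 14.81836791] 16.7167 (np.float32(385.78897), np.float32(72.933586), np.float32(115.87788))
bar -13.4 (0.92) pad -11.6 (0.94) jaw -13.9 (0.99)
4 0.08511505909153337 0.02338423467892748 [0.4989399  0.09922173 0.10971818] [-2.77163686 -1.8867908  15.92968195] 18.2833 (np.float32(372.3658), np.float32(61.31122), np.float32(101.96515))
```

Pump 4 moved the jaw 13.9 px and the pad only 11.6 px, so pad compression is about 1.3 mm. That isn't a grip yet and is well below 3 mm, so one more pump is safe.

```bash
python3 - <<'E'
from h import *
S=ctrl.get_state
b=cv2.imread("pics/p4.png");st=(372.4,61.3,102)
ctrl.ungrasp();ctrl.pause(.25);u=shot("r5");ctrl.close_gripper(45);c=shot("p5")
s=S();print(report(b,c,*st),s["width"],s["contact_force"],s["time"])
v=np.vstack([np.hstack([cv2.resize(i[200:320,0:200],None,fx=2,fy=2) for i in (x,y)]) for x,y in ((cv2.imread("pics/p3.png"),b),(u,c))])
cv2.imwrite("pics/c5.png",v)
E
```

```text
bar -12.4 (0.78) pad -0.3 (0.98) jaw -12.9 (0.99)
(np.float32(360.00217), np.float32(61.002937), np.float32(89.08406)) 0.023553838588417586 [-2.64777036 -2.63359002 16.06863855] 19.85
```

View pics/c5.png

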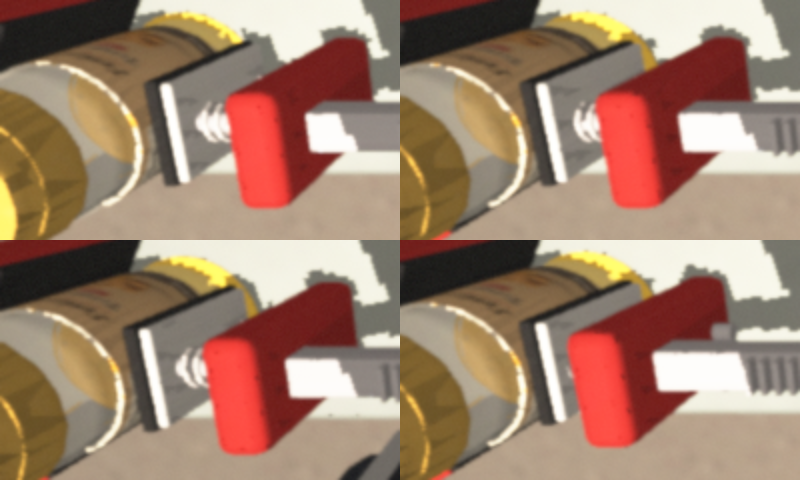

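The pictures show the jar home in the V. In the last pump the pad stayed put while the jaw advanced about 7 mm, so the pad is compressed by about 8 mm (roughly 11 N): gripped and below the breaking limit. The trigger is still squeezed, so I'll hand in.

```bash
python3 -c "
from station import ctrl
print(ctrl.close_job())"
```

```text
the job is handed in; nothing more can be done
None
```

The jar stands upright on the yellow spot, home against the V jaw; five pumps closed the pad on it at roughly 11 N (estimated from the images), and I handed the job in at about 20 s with the trigger still squeezed.

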